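Clear the balance pan, load the check weight and shut the draught shield

ROBOT

A 6-joint arm with a two-finger parallel gripper is mounted at the origin on a cart in front of the work surface, level with it; the furniture and walls round the work are solid. World frame = base frame: x ahead of the robot, y to its left, z up, the work surface at z = 0. Lengths are in mm, angles in rad, forces in N, time in s.
With the tool pointing down it reaches from about 350 to 775 mm from the base axis. Payload 7.3 kg.
Tool frame: the origin (TCP) lies between the finger pads; the fingertips stand 8 mm ahead of it and the grasp point (between the pads) lies 11 mm behind it; y points along the fingers, z is the direction in which the jaws open and shut, and the axes are right-handed (so a half turn about y gives the same grasp; the last joint's range is limited). The gripper opens to 92 mm and grips with 3 to 60 N. Pads are 19 mm wide; open, the fingers measure 130 mm over their backs; the gripper's body (75 mm by 190 mm) begins 47 mm behind the grasp point.
Start: joints at [-0.146, 0.342, 1.524, -0, 1.275, -0.146], TCP at [525.018, 0.02, 234.741] pointing down, gripper open.
Joint ranges: [-2.53, 2.53], [-0.77, 2.02], [0.04, 2.7], [-1, 4.14], [0.28, 2.66], [-3.11, 3.11]. Speed limits (rad/s): [2.57, 2.57, 3.14, 3.14, 3.14, 3.14].

INTERFACE

Orientations are given as [roll, pitch, yaw] about the fixed x, y, z axes, in that order (R = Rz(yaw) Ry(pitch) Rx(roll)).
In Python, from plant import bot, vision, job gives the robot as it stands. The module is installed in compiled form; this text tells all that it offers.
- The arm moves only by the tool arm_command, never from a script. Its argument "deltas" is a list of rows, each a list of 4 numbers: the shift along the tool's x, y, z in m, then the turn about the tool's y in degrees. In form: [[x, y, z, twist], ...]. A call has 1 to 5 rows; each row shifts and turns the commanded pose from where the row before left it, along the tool's axes as they then stand; what a row does not reach is not made up. A row lasts 1/10 s, in which the tool goes at most 50 mm and 8.59 degrees, less where a joint would pass 70% of its speed; a pose out of reach is approached as far as the arm can. A call is refused whole if a number of a shift passes 0.05 or a number of a turn 8.59, either way. A call with a gripper value outside its range is refused whole. "claw" is the closure in counts, from 0 (fully open) to 255 (shut), set as the call begins (left out, the last holds). The fingers move at their own pace and stop on an object; the grip force is fixed at half the most. Time passes only in rows, so rows that do not move let the fingers close. It gives the time, the measured TCP pose, the force and the opening at its end, in the units of the state.
- bot.get_obs(): the state, without advancing time (a new reading comes with each control period).
- vision.capture(name): name is "scene" or "side" or "wrist"; returns a dict with "img" (384x512x3 uint8, red, green, blue), "camera_matrix" (3x3 intrinsics, pixels), "world_to_cam" (4x4, takes a point from world to camera coordinates); the wrist camera has in their place "mount" (4x4, takes a point from camera to tool coordinates, whose origin is the TCP and whose axes are the tool frame's). Camera axes: x right, y down, z forward; pixel columns grow to the right and rows downward; lengths in mm; the calibration is good to about 2 mm. A picture is of the moment at which its call begins: read the wrist's pose just before it. There is no depth.
- job.close_job(): hands the job in, once; it reports no verdict.
Trained networks look in a picture, given as the dict that the camera call returned (one of the last four; its "shot" number tells which), for a name from the list of things; names that differ only in an ending like _2 or _b are one class to them, and where a whole thing is asked for, a point or a joint stands for the part that bears it (a point fixed in the world has none). Each returns a list of dicts, best first, with "confidence" (0 to 1); they miss things now and then, are a little off and sometimes report something else, mostly with a low value. They report only what shows in the picture. A call takes as long as a camera call. They do not tell look-alikes from the thing itself.
- vision.find_in(picture, name): "xyz" ([x, y, z] in mm, in the coordinates of the camera as it stood for that picture, good to about 4 mm: the middle of the surface that is visible of it).
- vision.regions_of(picture, name): "mask" (384x512 bool, what is visible of it).
The state is a dict: "time": time; "joint_positions": joint angles; "dq": joint speeds; "tau": joint torques, N m; "tool_pos": TCP position; "tcp_rot": TCP orientation; "contact_force": force on the tool from outside, world axes, zero at the start; "moment": the same for the moment, N m; "grip_width": finger opening in mm.
Only numpy, scipy, OpenCV 4.12 (cv2) and the standard library are available. Lean on these libraries where they do the work, as an engineer would, in place of code of your own. Each camera call takes 0.05 s, during which the arm holds its last target. There are 200 camera calls.

TASK

The balance is due for its check, but somebody left the brown bottle on its pan, where it sticks up through the open top of the glass draught shield. Stand the bottle in the free space of the white spill tray, then set the steel check weight down gently on the pan, in the middle of its engraved ring, and then slide the shield's glass top door fully shut. Do not knock over or shift the vessels standing about.

Things in the scene. Friction and masses are not known exactly. Their poses are not given: they have to be found in the camera images.
- balance: laboratory balance, fixed: white case 360 x 190 mm, 62 mm high, console at the front; on it a glass chamber, behind that a white housing 146 mm high. Origin: on the bench under the pan's centre; x to its rear (case x = -170 to +190 mm), y to its left. Chamber inside: x and y from -82 to +82 mm, panes up to 145 mm, side rails (y = +-84 mm, 10 mm wide) up to 160 mm above the bench
- pan: round steel weighing pan in the chamber, 90 mm across, fixed; its origin lies on the pan's axis 13 mm below its top face, z up. The top face is 78 mm above the bench
- pan_centre (a point): centre of the pan's top face; round it a ring 53 mm across is engraved
- shield_door (a joint): travel of the chamber's sliding glass top door in m: 0 is fully shut; it grows to 0.175 as the door slides to the balance's rear (+x of the balance); it needs 1.5 N and stays where it is left; at the start it is more or less open, and it may be slid farther back for room. The pane's top is 157 mm above the bench; the pane is 152 mm wide (y) and 172 mm long, reaching rearwards from the handle
- door_handle (a point): centre of the door's handle, a grey upright bar across the door's front edge: 10 mm thick (balance x), 70 mm wide (balance y), standing 22 mm high on the pane, from 157 to 179 mm above the bench; moves with the door
- amber_bottle: brown bottle with black cap, 60 mm across, 135 mm high; origin at the centre of its underside, z up. The body reaches up to z = 94 mm, above it neck and cap, 37 mm across. At the start it stands on the pan
- check_weight: steel check weight, 0.5 kg: cylinder 38 mm across and 47 mm high, above it a knob 23 mm across up to 63 mm; origin at the centre of its underside, z up. At the start it stands loose in its pot
- weight_pot: round blue open pot 56 mm across, 16 mm high, inside 50 mm across, floor 4 mm thick; fixed; origin at the centre of its underside
- spill_tray: white open tray, fixed, 130 (x) x 210 (y) mm, 22 mm high, walls and floor 4 mm thick; origin at the centre of its underside, z up. The clear bottle and the jar stand in it near its two ends
- clear_bottle: clear whitish bottle with blue cap in the tray, 56 mm across, 120 mm high (body up to 84 mm, above it neck and cap 35 mm across); origin at the centre of its underside, z up
- small_jar: small jar with orange content and white lid in the tray, 44 mm across, 50 mm high; origin at the centre of its underside, z up
- dropper_bottle: dropper bottle with a green spout standing on the bench, 50 mm across, 178 mm high; origin at the centre of its underside, z up
Not all that is in view belongs to the job. Leave any purple or red look-alike of the amber_bottle alone.

How it is judged (in metres and radians):
On the way, in this order (a step that is already met when the one before it is completed fails the run):
1. the brown bottle stands upright on the spill tray's floor, let go (x of amber_bottle in the frame of spill_tray between -0.036 and 0.036 m and y of amber_bottle in the frame of spill_tray between -0.076 and 0.076 m and height (world z) of amber_bottle below 0.009 m and angle between amber_bottle's own z axis and vertical below 0.1 rad and contact force between the fingers and amber_bottle below 0.1 N), for 0.2 s.
2. the check weight stands upright inside the engraved ring of the pan, let go (horizontal distance between check_weight and pan_centre below 0.0075 m and height (world z) of check_weight between 0.074 and 0.082 m and angle between check_weight's own z axis and vertical below 0.08 rad and contact force between the fingers and check_weight below 0.1 N), for 0.2 s.
3. the glass door is fully shut (value of joint shield_door below 0.004 m), for 0.2 s.
At the end, for the whole second after the job is handed in: The brown bottle stands upright (0.1 rad) on the spill tray's floor, the check weight stands on the pan with its axis within 7.5 mm of the centre, inside the ring, the glass door is shut to within 4 mm, all at rest; the other three vessels still stand within 30 mm of their places (x of amber_bottle in the frame of spill_tray between -0.036 and 0.036 m and y of amber_bottle in the frame of spill_tray between -0.076 and 0.076 m and height (world z) of amber_bottle below 0.009 m and angle between amber_bottle's own z axis and vertical below 0.1 rad and linear speed of each of amber_bottle, check_weight below 0.02 m/s and horizontal distance between check_weight and pan_centre below 0.0075 m and height (world z) of check_weight between 0.074 and 0.082 m and angle between check_weight's own z axis and vertical below 0.08 rad and value of joint shield_door below 0.004 m and angle between each of clear_bottle, small_jar, dropper_bottle's own z axis and vertical below 0.15 rad); the robot touches nothing.
It fails at once if the brown bottle is tipped by more than 0.5 rad (angle between amber_bottle's own z axis and vertical above 0.5 rad).
It fails at once if the clear bottle, the jar or the dropper bottle is knocked over or shifted by more than 30 mm (angle between any of clear_bottle, small_jar, dropper_bottle's own z axis and vertical above 0.4 rad or distance of any of clear_bottle, small_jar, dropper_bottle from where it was at the start of the episode above 0.03 m).
It fails at once if the check weight is dropped or slammed onto the pan (faster than 0.3 m/s in the last few mm) (linear speed of check_weight above 0.3 m/s and horizontal distance between check_weight and pan_centre below 0.06 m and height (world z) of check_weight below 0.085 m).
It also fails if it takes over 72 s, if anything falls off the work surface, if the arm or the gripper's body presses on something with over 40 N, if the wrist force passes 120 N, or if a joint passes its speed limit or range.

## Working session

There is one attempt and no reset: what is moved stays moved. The work goes in short steps, Python scripts to look and compute and a tool call to move; the robot and the scene stay as the last step left them, time stands still between calls to the robot, and variables do not carry over. Pictures are saved under pics/ and viewed, about 8 in all and at most 12, crops included, and the job is handed in when it is done.

Besides the shell and the picture viewer there is one more tool, called after ">>>" by a JSON object that holds its "name" and its "arguments", one argument or row to a line. arm_command: Moves the arm, as the interface text tells. Its arguments: {"type":"object","properties":{"deltas":{"type":"array","items":{"type":"array","items":{"type":"number"}}},"claw":{"type":"number"}},"required":["deltas"]}

```bash
mkdir -p pics; cat > h.py <<'E'
import numpy as np, cv2
from plant import bot, vision, job
from scipy.spatial.transform import Rotation as R
def cap(name):
    o=bot.get_obs(); c=vision.capture(name)
    if name=='wrist':
        T=np.eye(4); T[:3,:3]=R.from_euler('xyz',o['tcp_rot']).as_matrix(); T[:3,3]=o['tool_pos']
        c['c2w']=T@np.array(c['mount'])
    else: c['c2w']=np.linalg.inv(np.array(c['world_to_cam']))
    return c
def save(c,f): cv2.imwrite('pics/'+f,c['img'][:,:,::-1])
def find(c,n):
    return [(np.round((c['c2w']@np.r_[d['xyz'],1])[:3],1),round(d['confidence'],2)) for d in vision.find_in(c,n)]
def ray(c,u,v,z):
    d=c['c2w'][:3,:3]@np.linalg.inv(c['camera_matrix'])@[u,v,1]; o=c['c2w'][:3,3]
    return np.round(o+d*(z-o[2])/d[2],1)
def proj(c,p):
    q=np.linalg.inv(c['c2w'])@np.r_[p,1]; q=np.array(c['camera_matrix'])@q[:3]; return np.round(q[:2]/q[2],1)
E
python3 - <<'E'
from h import *
o=bot.get_obs(); print({k:np.round(v,3) for k,v in o.items()})
names=['balance','pan','door_handle','amber_bottle','check_weight','weight_pot','spill_tray','clear_bottle','small_jar','dropper_bottle']
cs=[cap(n) for n in ('scene','side','wrist')]
for n,c in zip(('scene','side','wrist'),cs):
    print(n, c['c2w'][:3].round(2).tolist())
    save(c,n+'0.png')
    for m in names: print('  ',m,[(a.tolist(),b) for a,b in find(c,m)])
cv2.imwrite('pics/both0.png',cv2.resize(np.vstack([cs[0]['img'],cs[1]['img']])[:,:,::-1],None,fx=.78,fy=.78))
E
```

```text
{'time': np.float64(0.0), 'joint_positions': array([-0.146,  0.343,  1.525, -0.   ,  1.275, -0.146]), 'dq': array([ 0.001, -0.001, -0.   , -0.002, -0.   , -0.   ]), 'tau': array([ 1.0000e-03, -4.3125e+01, -2.4422e+01,  7.2000e-02,  5.6000e-02,
       -0.0000e+00]), 'tool_pos': array([5.24611e+02, 7.50000e-02, 2.34033e+02]), 'tcp_rot': array([-1.572,  0.   , -1.571]), 'contact_force': array([ 0.231, -0.187,  0.639]), 'moment': array([-0.021,  0.002, -0.005]), 'grip_width': np.float64(91.965)}
scene [[-0.04, -0.6, 0.8, -688.0], [-1.0, 0.0, -0.04, -71.09], [0.02, -0.8, -0.6, 1062.52]]
   balance [([491.1, -12.1, 95.5], 0.7)]
   pan []
   door_handle [([567.5, 77.6, 155.5], 0.56)]
   amber_bottle [([496.2, -60.7, 160.7], 0.88), ([260.4, -197.2, 82.8], 0.82), ([765.5, 166.8, 101.2], 0.74)]
   check_weight [([487.6, -12.0, 93.4], 0.7), ([351.2, -280.8, 44.9], 0.68)]
   weight_pot [([345.8, -283.9, 9.1], 0.52)]
   spill_tray [([501.4, -380.0, 9.7], 0.95)]
   clear_bottle [([484.9, -443.2, 72.6], 0.91)]
   small_jar [([480.8, -311.2, 41.3], 0.59)]
   dropper_bottle [([397.7, 164.9, 80.6], 0.
[... 465 characters left out ...]
 0.79), ([576.4, 78.4, 157.4], 0.33)]
   clear_bottle []
   small_jar [([500.0, -297.0, 45.2], 0.47)]
   dropper_bottle [([409.7, 174.0, 104.6], 0.83)]
wrist [[1.0, -0.0, -0.0, 525.65], [-0.0, -0.95, -0.31, 83.76], [-0.0, 0.31, -0.95, 382.55]]
   balance [([570.9, 53.0, 157.3], 0.82)]
   pan [([488.8, -36.6, 71.0], 0.61)]
   door_handle [([586.8, 69.9, 157.6], 0.7)]
   amber_bottle [([761.9, 147.0, 29.5], 0.83), ([516.4, -42.5, 168.2], 0.68)]
   check_weight [([371.2, -270.4, 16.7], 0.68)]
   weight_pot [([373.4, -261.4, 9.0], 0.56)]
   spill_tray [([463.0, -279.0, -0.1], 0.51)]
   clear_bottle []
   small_jar []
   dropper_bottle [([428.8, 142.2, 52.5], 0.76), ([515.2, -45.3, 169.5], 0.35)]
```

View pics/both0.png

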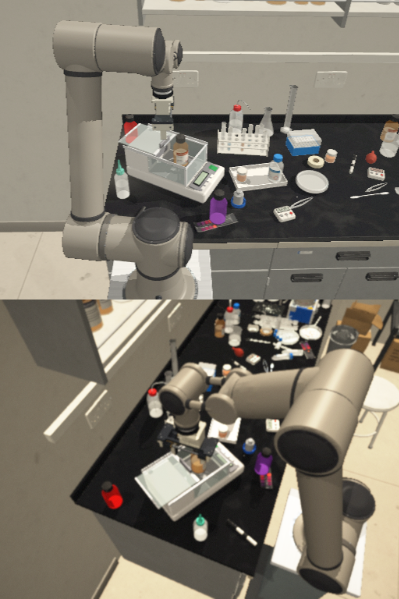

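View pics/wrist0.png

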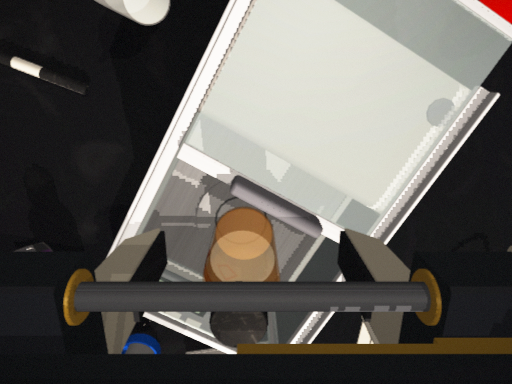

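The top view (wrist) shows the bottle on the pan in front of the handle (about 275,207), with the rails slanting up-right. The scene view shows the tray with the clear bottle and jar, and the pot beside the purple look-alike. Next I'll fit the balance and tray poses and overlay them as a check.

```bash
python3 - <<'E'
from h import *
c=cap('wrist')
for n,p,z in [('hL',(235,182),179),('hR',(320,225),179),('railL_a',(240,0),160),('railL_b',(180,135),160),('railR_a',(497,95),160),('railR_b',(400,232),160)]:
    print(n,ray(c,*p,z))
s=cap('scene')
m=vision.regions_of(s,'spill_tray')[0]['mask'].astype(np.uint8)
pts=np.argwhere(m)[:,::-1]; print(pts.min(0),pts.max(0))
w=cv2.resize(c['img'],None,fx=2,fy=2,interpolation=3)[0:600,180:980]
a=cv2.resize(s['img'][180:300,140:400],(780,360),interpolation=3)
cv2.imwrite('pics/w1.png',w[:,:,::-1]); cv2.imwrite('pics/s1.png',a[:,:,::-1])
E
```

```text
hL [514.8  22.  179. ]
hR [571.4  -8.2 179. ]
railL_a [518.7 129.9 160. ]
railL_b [477.4  49.3 160. ]
railR_a [684.8  75.  160. ]
railR_b [635.1 -22.5 160. ]
[293 209] [367 244]
```

View pics/w1.png

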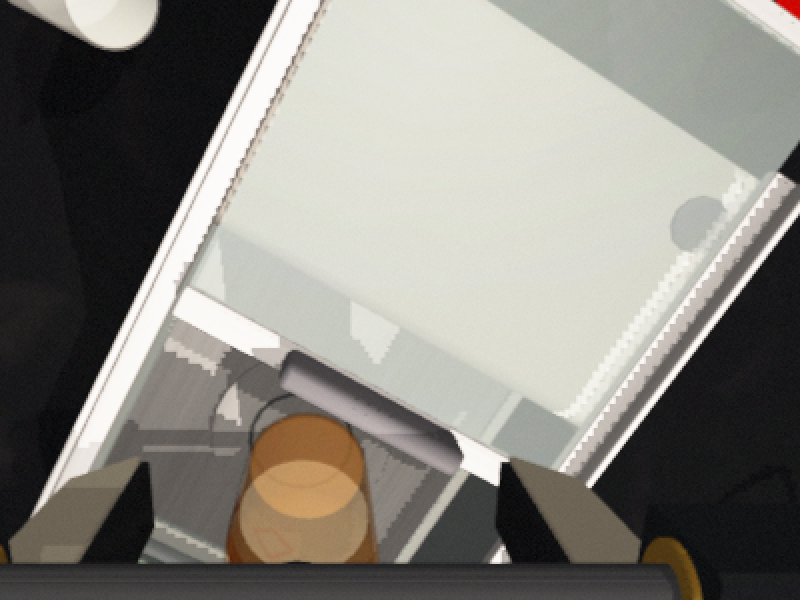

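View pics/s1.png

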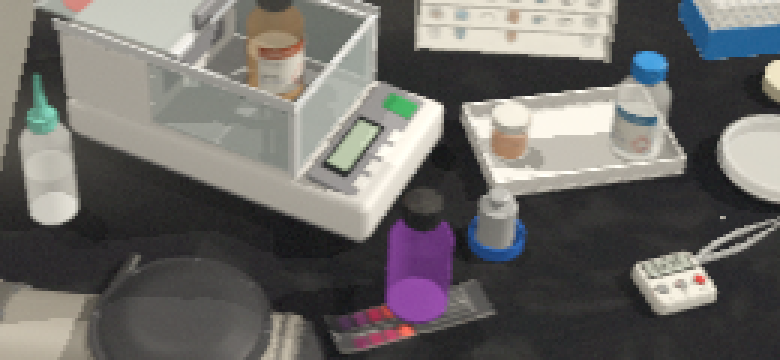

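```bash
cat > fit.py <<'E'
from h import *
from scipy.optimize import minimize
A=np.linspace(0,2*np.pi,40)
def cyl(r,z0,z1): return np.array([[r*np.cos(a),r*np.sin(a),z] for z in (z0,z1) for a in A])
def box(x0,x1,y0,y1,z0,z1): return np.array([[x,y,z] for x in(x0,x1) for y in(y0,y1) for z in(z0,z1)],float)
M={'amber_bottle':[cyl(30,0,94),cyl(18.5,94,135)],'clear_bottle':[cyl(28,0,84),cyl(17.5,84,120)],'small_jar':[cyl(22,0,50)],
'check_weight':[cyl(19,0,47),cyl(11.5,47,63)],'weight_pot':[cyl(28,0,16)],'spill_tray':[box(-65,65,-105,105,0,22)],'dropper_bottle':[cyl(25,0,90)]}
S=4
def render(c,parts,p,z0):
    im=np.zeros((384*S,512*S),np.uint8); cy,sy=np.cos(p[2]),np.sin(p[2])
    W=np.linalg.inv(c['c2w']);K=np.array(c['camera_matrix'])
    for P in parts:
        w=np.c_[P[:,0]*cy-P[:,1]*sy+p[0],P[:,0]*sy+P[:,1]*cy+p[1],P[:,2]+z0]
        q=(w@W[:3,:3].T+W[:3,3])@K.T; q=(q[:,:2]/q[:,2:]+.5)*S
        cv2.fillConvexPoly(im,cv2.convexHull(q.astype(np.float32)).astype(np.int32),1)
    return im
def fit(views,name,x0,z0,yaw=False,hull=False):
    ms=[]
    for c in views:
        best=None
        for d in vision.regions_of(c,name):
            m=cv2.resize(d['mask'].astype(np.uint8),None,fx=S,fy=S,interpolation=0)
            if hull:
                h=cv2.convexHull(np.argwhere(m)[:,::-1].astype(np.int32)); cv2.fillConvexPoly(m,h,1)
            r=render(c,M[name],[*x0,0],z0); i=(m&r).sum()
            if i and (best is None or i>best[0]): best=(i,m)
        if best: ms.append((c,best[1]))
    def iou(p): 
        p=p if yaw else [*p[:2],0]
        o=[]
        for c,m in ms:
            r=render(c,M[name],p,z0); o.append((m&r).sum()/max((m|r).sum(),1))
        return o
    x=np.array([*x0,*([0.] if yaw else [])]); st=np.diag([12,12,.15][:len(x)])
    r=minimize(lambda p:-sum(iou(p)),x,method='Nelder-Mead',options=dict(initial_simplex=np.vstack([x,x+st]),xatol=.1,fatol=1e-4,maxiter=150))
    return np.round(r.x,3).tolist(),np.round(iou(r.x),2).tolist()
E
python3 - <<'E'
from fit import *
s,d,w=cap('scene'),cap('side'),cap('wrist')
print(fit([s,d],'amber_bottle',(505,-45),78),fit([s],'amber_bottle',(505,-45),78))
print(fit([s,d],'check_weight',(362,-275),4),fit([s],'check_weight',(362,-275),4),fit([s,d],'weight_pot',(358,-270),0))
print('clear',fit([s],'clear_bottle',(490,-443),4)); print('jar',fit([s],'small_jar',(490,-305),4),fit([s,d],'small_jar',(490,-305),4))
print('dropper',fit([s,d],'dropper_bottle',(415,165),0))
print('tray',fit([s],'spill_tray',(500,-375),0,True,True))
E
```

```text
([517.21, -61.359], [0.87, 0.53]) ([523.998, -62.225], [0.87])
([365.827, -279.913], [0.78, 0.92]) ([368.623, -281.501], [0.79]) ([358.0, -270.0], [])
clear ([508.933, -451.182], [0.9])
jar ([502.219, -313.096], [0.93]) ([500.895, -312.341], [0.93, 0.79])
dropper ([417.708, 163.67], [0.8, 0.92])
tray ([505.281, -376.515, 0.172], [0.9])
```

>>> {"name": "arm_command", "arguments": {
  "deltas": [
    [0, -0.05, 0, 0],
    [0.02, -0.03, 0, 0],
    [0.045, 0, 0, 0],
    [0.045, 0, 0, 0],
    [0, 0, 0, 0]
  ]
}}

```text
time: 3.2
tool_pos: [524.8, -114.6, 314.6]
tcp_rot: [-1.571, -0.002, -1.576]
contact_force: [0.1, 0.6, -1.2]
grip_width: 91.9
```

```bash
python3 - <<'E'
from fit import *
print(bot.get_obs()['tool_pos'],bot.get_obs()['time'])
w=cap('wrist'); save(w,'w2.png')
for n in ['amber_bottle','door_handle','pan','balance','check_weight','weight_pot']: print(n,[(a.tolist(),b) for a,b in find(w,n)])
print(fit([w],'amber_bottle',(515,-50),78))
E
```

```text
[ 524.80002921 -114.58706645  314.56156933] 3.2
amber_bottle [([294.4, -185.3, 98.5], 0.63), ([516.5, -58.1, 211.6], 0.6)]
door_handle [([578.9, 11.1, 156.9], 0.73)]
pan [([510.3, -26.6, 77.7], 0.58)]
balance []
check_weight [([580.3, 9.4, 155.4], 0.44)]
weight_pot []
([516.766, -61.839], [0.91])
```

View pics/w2.png

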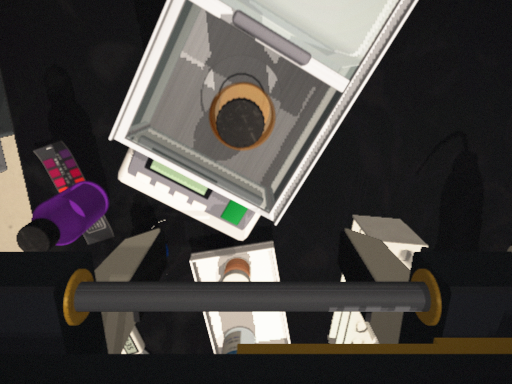

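Clear view: bottle cap at (240,122), rail front ends at (111,137) and (277,222), case front corners near (120,178) and (242,240), handle from (237,18) to (305,58).

```bash
cat >> fit.py <<'E'
def balfit(obs):
    # obs: (cam,(u,v),(x,y,z) in balance frame)
    def f(p):
        cy,sy=np.cos(p[2]),np.sin(p[2]); o=[]
        for c,uv,P in obs: o+=list(proj(c,[P[0]*cy-P[1]*sy+p[0],P[0]*sy+P[1]*cy+p[1],P[2]])-uv)
        return np.array(o)
    from scipy.optimize import least_squares
    r=least_squares(f,[520,-40,1.1],diff_step=1e-3,loss='soft_l1'); return r.x,f(r.x).reshape(-1,2).round(1).tolist()
E
python3 - <<'E'
from fit import *
w=cap('wrist')
a=ray(w,111,137,160);b=ray(w,277,222,160);print('railfront',a,b,np.linalg.norm(a-b))
print('case',ray(w,120,178,62),ray(w,242,240,62))
h1=ray(w,237,18,179);h2=ray(w,305,58,179);print('handle',h1,h2)
print('rails',ray(w,185,0,160),ray(w,415,0,160))
obs=[(w,(111,137),(-89,89,160)),(w,(277,222),(-89,-89,160)),(w,(120,178),(-170,93,62)),(w,(242,240),(-170,-93,62))]
print(balfit(obs))
img=cv2.resize(w['img'],None,fx=3,fy=3,interpolation=3)[0:600,300:1000+100]
cv2.imwrite('pics/w3.png',img[:,:,::-1])
E
```

```text
railfront [396.7 -73.9 160. ] [ 550.8 -158.4  160. ] 175.74714791426914
case [ 359.7 -141.3   62. ] [ 512.6 -227.7   62. ]
handle [514.2  21.3 179. ] [568.2  -7.5 179. ]
rails [471.3  37.6 160. ] [658.2  37.7 160. ]
(array([519.7771024 , -40.02613831,   1.04332764]), [[1.2, -1.9], [1.0, 3.1], [-4.7, -0.9], [1.5, 4.1]])
```

View pics/w3.png

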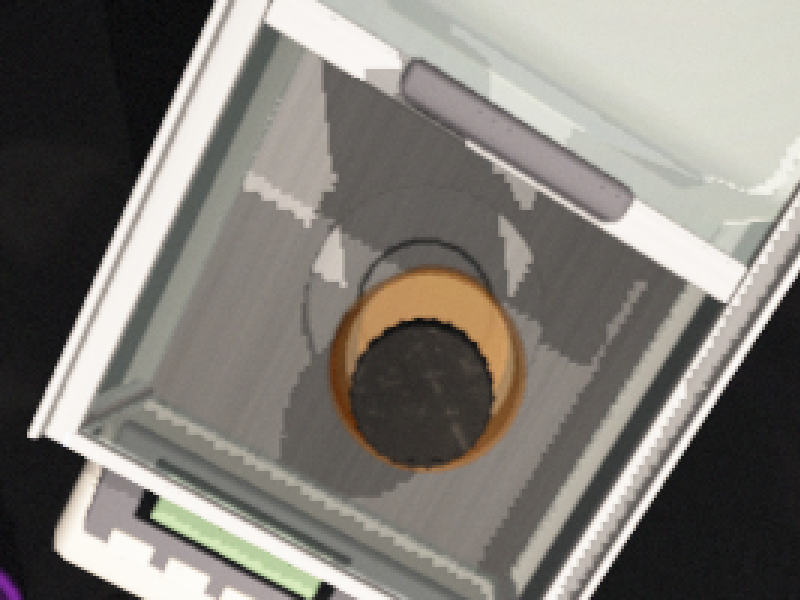

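>>> {"name": "arm_command", "arguments": {
  "deltas": [
    [-0.026, 0, -0.004, 0],
    [-0.026, 0, -0.004, 0],
    [0, 0.03, 0, 0],
    [0, 0.03, 0, 0],
    [0, 0, 0, 0]
  ]
}}

```text
time: 4.15
tool_pos: [515.0, -56.7, 251.4]
tcp_rot: [-1.578, 0.002, -1.57]
contact_force: [-1.1, -0.4, 0.6]
grip_width: 91.8
```

```bash
python3 - <<'E'
from fit import *
w=cap('wrist'); save(w,'w4.png'); o=bot.get_obs(); print(o['time'],o['tool_pos'],o['tcp_rot'])
print(ray(w,242.7,101,78))
E
```

```text
4.2 [516.2072957  -57.25942157 253.76040185] [-1.57422816e+00  9.50332562e-04 -1.56993367e+00]
[505.8   9.5  78. ]
```

>>> {"name": "arm_command", "arguments": {
  "deltas": [
    [0.0035, 0.02, 0, 0],
    [0, 0.02, 0, 0],
    [0, 0.02, 0, 0],
    [0, 0.01, 0, 0],
    [0, 0, 0, 0]
  ],
  "claw": 0
}}

```text
time: 4.7
tool_pos: [517.1, -61.5, 184.8]
tcp_rot: [-1.571, 0.0, -1.571]
contact_force: [1.1, 0.5, 1.1]
grip_width: 91.6
```

>>> {"name": "arm_command", "arguments": {
  "deltas": [
    [0, 0, 0, 0],
    [0, 0, 0, 0],
    [0, 0, 0, 0],
    [0, 0, 0, 0],
    [0, 0, 0, 0]
  ],
  "claw": 255
}}

```text
time: 5.2
tool_pos: [517.1, -61.5, 185.1]
tcp_rot: [-1.57, -0.0, -1.571]
contact_force: [-1.1, -0.0, 0.1]
grip_width: 56.8
```

>>> {"name": "arm_command", "arguments": {
  "deltas": [
    [0, 0, 0, 0],
    [0, 0, 0, 0],
    [0, 0, 0, 0],
    [0, 0, 0, 0],
    [0, 0, 0, 0]
  ]
}}

```text
time: 5.7
tool_pos: [516.9, -61.5, 184.7]
tcp_rot: [-1.571, 0.0, -1.571]
contact_force: [-0.6, -0.1, 0.1]
grip_width: 36.9
```

>>> {"name": "arm_command", "arguments": {
  "deltas": [
    [0, -0.01, 0, 0],
    [0, -0.025, 0, 0],
    [0, -0.03, 0, 0],
    [0, -0.03, 0, 0],
    [0, -0.015, 0, 0]
  ]
}}

```text
time: 6.2
tool_pos: [517.7, -61.6, 298.1]
tcp_rot: [-1.567, -0.001, -1.571]
contact_force: [0.4, 0.1, -2.9]
grip_width: 36.9
```

```bash
python3 - <<'E'
from fit import *
o=bot.get_obs(); print(o['time'],o['tool_pos'],o['contact_force'],o['grip_width'])
w=cap('wrist'); img=cv2.resize(w['img'],(800,600),interpolation=3); cv2.imwrite('pics/w5.png',img[:,:,::-1])
E
```

```text
6.2 [517.70961799 -61.62433896 298.11660348] [ 0.38250769  0.10037536 -2.91682482] 36.93486568122373
```

View pics/w5.png

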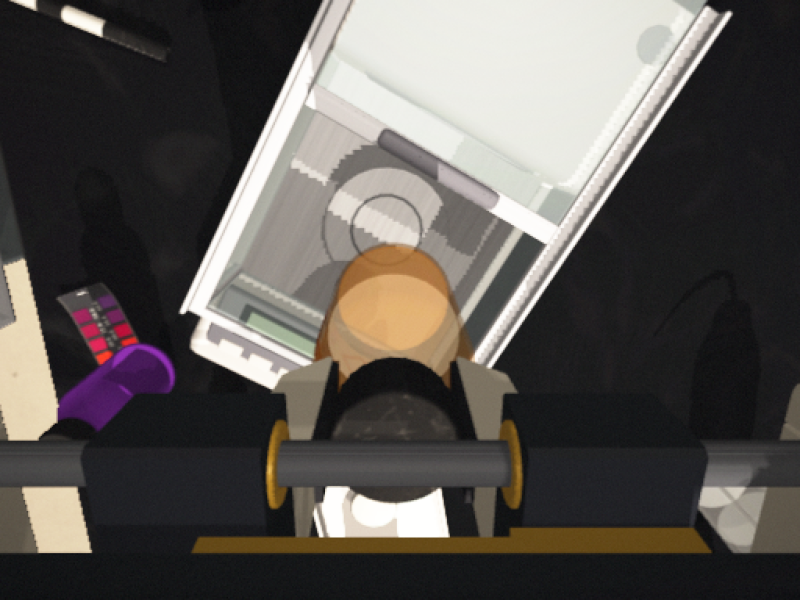

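```bash
python3 - <<'E'
from fit import *
w=cap('wrist')
o=bot.get_obs(); print(o['tool_pos'])
print('ring',ray(w,247.7,147.2,78))
for u,v in [(356,145),(421,228),(352,228),(387,194),(387,266)]: print(u,v,ray(w,u*.64,v*.64,78))
print('handle',ray(w,382*.64,133*.64,179),ray(w,495*.64,190*.64,179))
T=np.eye(4); T[:3,:3]=R.from_euler('xyz',[-1.571,-.002,-1.5735]).as_matrix(); T[:3,3]=[524.8,-112,314.6]
c=dict(w); c['c2w']=T@np.array(w['mount'])
print('tray',[ray(c,u,v,22).tolist() for u,v in [(191,252),(275,243),(215,350),(290,345)]], 'jar',ray(c,237,265,54))
s=cap('scene'); d=cap('side')
for n,x,z in [('clear_bottle',(505,-451),4),('small_jar',(502,-313),4)]: print(n,fit([s,d],n,x,z),fit([d],n,x,z))
print('tray side',fit([d],'spill_tray',(500,-375),0,True,True),fit([s,d],'spill_tray',(500,-375),0,True,True))
a=cv2.resize(s['img'][195:285,265:385],(800,600),interpolation=3); cv2.imwrite('pics/s6.png',a[:,:,::-1])
E
```

```text
[517.991498   -61.68618017 297.59443456]
ring [515.8 -49.3  78. ]
356 145 [494.8   9.7  78. ]
421 228 [540.3 -47.9  78. ]
352 228 [490.5 -47.8  78. ]
387 194 [515.9 -23.6  78. ]
387 266 [515.6 -76.2  78. ]
handle [514.1  18.8 179. ] [571.9  -9.2 179. ]
tray [[433.9, -271.1, 22.0], [559.0, -256.6, 22.0], [462.8, -454.0, 22.0], [587.2, -444.1, 22.0]] jar [ 503.9 -274.2   54. ]
clear_bottle ([502.177, -448.262], [0.89, 0.71]) ([500.322, -443.237], [0.71])
small_jar ([501.532, -311.345], [0.91]) ([502.0, -313.0], [])
tray side ([509.797, -380.318, 0.179], [0.96]) ([509.275, -378.447, 0.169], [0.91, 0.96])
```

View pics/s6.png

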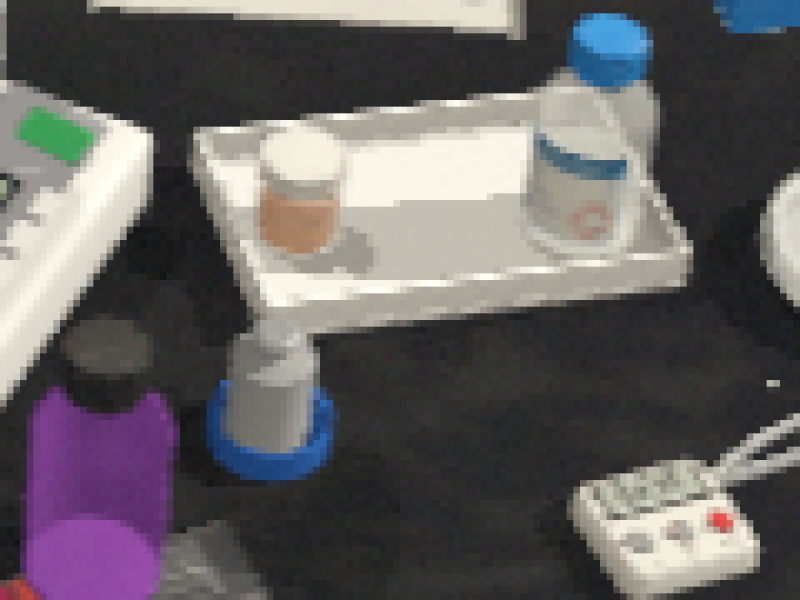

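>>> {"name": "arm_command", "arguments": {
  "deltas": [
    [0.02, 0, 0, 0],
    [0.04, 0, 0, 0],
    [0.045, 0, 0, 0],
    [0.045, 0, -0.005, 0],
    [0.045, 0, -0.005, 0]
  ]
}}

```text
time: 7.35
tool_pos: [506.8, -258.1, 294.6]
tcp_rot: [-1.571, 0.0, -1.57]
contact_force: [0.6, -0.3, -1.1]
grip_width: 37.0
```

>>> {"name": "arm_command", "arguments": {
  "deltas": [
    [0.045, 0, 0, 0],
    [0.045, 0, 0, 0],
    [0.03, 0, 0, 0],
    [0, 0, 0, 0],
    [0, 0, 0, 0]
  ]
}}

```text
time: 7.85
tool_pos: [506.7, -376.8, 294.0]
tcp_rot: [-1.572, 0.001, -1.572]
contact_force: [-0.8, 0.3, -2.6]
grip_width: 37.5
```

```bash
python3 - <<'E'
from fit import *
s=cap('scene'); d=cap('side');o=bot.get_obs(); print(o['time'],o['tool_pos'],o['tcp_rot'],o['grip_width'])
zb=o['tool_pos'][2]-107
x=tuple(o['tool_pos'][:2])
print('amber',fit([s],'amber_bottle',x,zb),fit([d],'amber_bottle',x,zb))
print(proj(s,[*x,zb]),proj(s,[*x,4]))
print('jar',fit([d],'small_jar',(502,-313),4),fit([s],'small_jar',(502,-313),4),'cl',fit([s,d],'clear_bottle',(502,-448),4))
print('weight',fit([s,d],'check_weight',(366,-280),4))
E
```

```text
7.95 [ 507.19214333 -375.43386105  294.72116276] [-1.57085273e+00  6.65167792e-04 -1.56995834e+00] 36.95011859910638
amber ([507.02, -376.361], [0.72]) ([507.192, -375.434], [])
[334.5 182.2] [327.8 227.7]
jar ([500.218, -313.045], [0.74]) ([502.0, -313.0], []) cl ([501.47, -449.606], [0.92, 0.74])
weight ([364.091, -280.033], [0.9, 0.91])
```

>>> {"name": "arm_command", "arguments": {
  "deltas": [
    [0, 0.03, 0, 0],
    [0, 0.04, 0, 0],
    [0, 0.04, 0, 0],
    [0, 0.03, 0, 0],
    [0, 0.02, 0, 0]
  ]
}}

```text
time: 8.85
tool_pos: [506.2, -375.6, 132.0]
tcp_rot: [-1.573, 0.002, -1.571]
contact_force: [-0.6, -1.0, -1.1]
grip_width: 37.2
```

>>> {"name": "arm_command", "arguments": {
  "deltas": [
    [0, 0.015, 0, 0],
    [0, 0.004, 0, 0],
    [0, 0.002, 0, 0],
    [0, 0, 0, 0],
    [0, 0, 0, 0]
  ]
}}

```text
time: 9.35
tool_pos: [507.5, -376.9, 114.9]
tcp_rot: [-1.569, -0.001, -1.571]
contact_force: [-0.1, -0.1, -1.3]
grip_width: 37.0
```

```bash
python3 - <<'E'
from fit import *
s=cap('scene'); d=cap('side');o=bot.get_obs(); print(o['time'],o['tool_pos'],o['contact_force'])
x=tuple(o['tool_pos'][:2])
print('amber',fit([s],'amber_bottle',x,o['tool_pos'][2]-107))
print('jar',fit([s],'small_jar',(502,-313),4),'cl',fit([s,d],'clear_bottle',(502,-448),4))
a=cv2.resize(s['img'][165:285,225:385],(800,600),interpolation=3); cv2.imwrite('pics/s7.png',a[:,:,::-1])
E
```

```text
9.45 [ 507.37584311 -376.74310753  114.70542689] [-0.60697611 -0.38206783 -2.27246852]
amber ([509.941, -377.08], [0.68])
jar ([501.989, -310.797], [0.93]) cl ([500.73, -450.374], [0.92, 0.18])
```

View pics/s7.png

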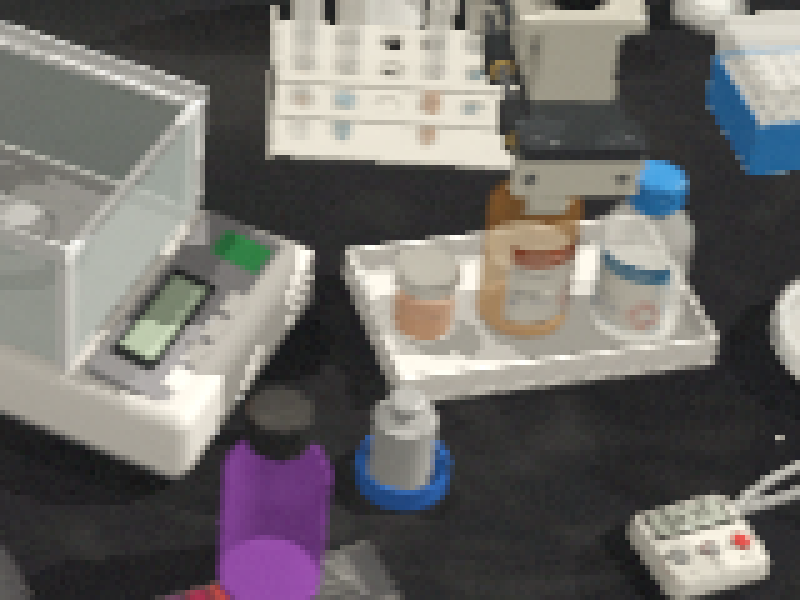

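The bottle hangs between jar and clear bottle with gaps on both sides. Lowering the last mm.

>>> {"name": "arm_command", "arguments": {
  "deltas": [
    [0, 0.002, 0, 0],
    [0, 0.001, 0, 0],
    [0, 0.0005, 0, 0],
    [0, 0, 0, 0],
    [0, 0, 0, 0]
  ]
}}

```text
time: 10.15
tool_pos: [507.0, -376.6, 110.7]
tcp_rot: [-1.571, -0.0, -1.571]
contact_force: [-1.3, 0.7, 4.2]
grip_width: 36.6
```

>>> {"name": "arm_command", "arguments": {
  "deltas": [
    [0, 0, 0, 0],
    [0, 0, 0, 0],
    [0, 0, 0, 0],
    [0, 0, 0, 0],
    [0, 0, 0, 0]
  ],
  "claw": 0
}}

```text
time: 10.65
tool_pos: [507.1, -376.5, 110.1]
tcp_rot: [-1.571, 0.0, -1.571]
contact_force: [-0.1, -0.9, -0.3]
grip_width: 72.4
```

>>> {"name": "arm_command", "arguments": {
  "deltas": [
    [0, 0, 0, 0],
    [0, 0, 0, 0],
    [0, -0.02, 0, 0],
    [0, -0.04, 0, 0],
    [0, -0.05, 0, 0]
  ]
}}

```text
time: 11.15
tool_pos: [506.1, -375.7, 219.4]
tcp_rot: [-1.574, 0.003, -1.571]
contact_force: [1.1, -1.1, -0.8]
grip_width: 91.7
```

>>> {"name": "arm_command", "arguments": {
  "deltas": [
    [0, -0.04, 0, 0],
    [0, 0, 0, 0],
    [0, 0, 0, 0]
  ]
}}

```text
time: 11.45
tool_pos: [507.2, -376.6, 261.1]
tcp_rot: [-1.569, -0.001, -1.571]
contact_force: [0.2, -0.4, -1.0]
grip_width: 91.6
```

```bash
python3 - <<'E'
from fit import *
s=cap('scene'); d=cap('side');w=cap('wrist');o=bot.get_obs(); print(o['time'],o['tool_pos'],o['contact_force'])
print('amber',fit([s],'amber_bottle',(507,-377),4),fit([w],'amber_bottle',(507,-377),4),fit([s,d],'amber_bottle',(507,-377),4))
print('jar',fit([s],'small_jar',(502,-313),4),'cl',fit([s,d],'clear_bottle',(502,-448),4))
print('weight',fit([w],'check_weight',(364,-280),4),fit([s,d],'check_weight',(364,-280),4),[proj(w,[364,-280,4])])
save(w,'w8.png')
E
```

```text
11.6 [ 506.45218753 -375.98249623  258.32112004] [-0.21852742 -0.14262019 -0.52831637]
amber ([507.345, -375.758], [0.95]) ([506.526, -375.82], [0.93]) ([507.301, -375.771], [0.95, 0.8])
jar ([502.0, -313.0], []) cl ([502.402, -449.374], [0.93, 0.52])
weight ([366.334, -282.277], [0.96]) ([367.139, -282.528], [0.8]) [array([127.5,  70.5])]
```

>>> {"name": "arm_command", "arguments": {
  "deltas": [
    [-0.0235, 0, -0.035, 0],
    [-0.0235, 0, -0.035, 0],
    [-0.0235, 0, -0.035, 0],
    [-0.0235, 0, -0.035, 0],
    [0, 0, 0, 7]
  ]
}}

```text
time: 12.6
tool_pos: [363.2, -279.1, 260.1]
tcp_rot: [-1.574, 0.002, -1.695]
contact_force: [0.9, 0.2, 0.1]
grip_width: 91.8
```

>>> {"name": "arm_command", "arguments": {
  "deltas": [
    [0, 0.04, 0, 7],
    [0, 0.04, 0, 7],
    [0, 0.02, 0, 7],
    [0, 0, 0, 0],
    [0, 0, 0, 0]
  ]
}}

```text
time: 13.1
tool_pos: [367.3, -282.8, 160.9]
tcp_rot: [-1.57, -0.0, -2.056]
contact_force: [0.5, -0.4, 0.5]
grip_width: 91.9
```

```bash
python3 - <<'E'
from fit import *
s=cap('scene');d=cap('side');w=cap('wrist');o=bot.get_obs(); print(o['time'],o['tool_pos'],o['tcp_rot'])
print('weight',fit([w],'check_weight',(366,-282),4),fit([s],'check_weight',(366,-282),4),fit([d],'check_weight',(366,-282),4))
save(w,'w9.png')
Rt=R.from_euler('xyz',o['tcp_rot']).as_matrix()
print('delta tool',Rt.T@(np.array([366.3,-282.3,45])-o['tool_pos']))
E
```

```text
13.25 [ 367.72708858 -283.20370314  161.72077251] [-1.56782382e+00 -9.40249296e-04 -2.05758480e+00]
weight ([366.252, -281.395], [0.91]) ([366.178, -280.811], [0.87]) ([365.589, -278.798], [0.93])
delta tool [ -0.24089777 116.71507607  -2.03100511]
```

>>> {"name": "arm_command", "arguments": {
  "deltas": [
    [-0.0005, 0.03, -0.0015, 0],
    [0, 0.04, 0, 0],
    [0, 0.03, 0, 0],
    [0, 0.0155, 0, 0],
    [0, 0, 0, 0]
  ]
}}

```text
time: 13.9
tool_pos: [365.3, -280.6, 43.4]
tcp_rot: [-1.574, 0.001, -2.059]
contact_force: [0.5, -0.9, -0.2]
grip_width: 91.8
```

>>> {"name": "arm_command", "arguments": {
  "deltas": [
    [0, 0, 0, 0],
    [0, 0, 0, 0],
    [0, 0, 0, 0],
    [0, 0, 0, 0],
    [0, 0, 0, 0]
  ],
  "claw": 255
}}

```text
time: 14.4
tool_pos: [366.2, -281.6, 45.2]
tcp_rot: [-1.57, -0.0, -2.059]
contact_force: [1.1, 0.4, -0.2]
grip_width: 56.4
```

>>> {"name": "arm_command", "arguments": {
  "deltas": [
    [0, 0, 0, 0],
    [0, 0, 0, 0],
    [0, 0, 0, 0],
    [0, 0, 0, 0],
    [0, 0, 0, 0]
  ]
}}

```text
time: 14.9
tool_pos: [365.9, -281.3, 44.8]
tcp_rot: [-1.571, 0.0, -2.06]
contact_force: [-0.3, 0.4, 2.5]
grip_width: 36.7
```

>>> {"name": "arm_command", "arguments": {
  "deltas": [
    [0, -0.005, 0, 0],
    [0, -0.015, 0, 0],
    [0, 0, 0, 0],
    [0, 0, 0, 0],
    [0, 0, 0, 0]
  ]
}}

```text
time: 15.4
tool_pos: [365.6, -280.9, 64.1]
tcp_rot: [-1.572, 0.0, -2.059]
contact_force: [-0.2, 0.2, -5.5]
grip_width: 37.2
```

```bash
python3 - <<'E'
from fit import *
s=cap('scene');d=cap('side');w=cap('wrist');o=bot.get_obs(); print(o['time'],o['tool_pos'],o['tcp_rot'],o['grip_width'],o['contact_force'])
zb=o['tool_pos'][2]-41
print('weight',fit([w],'check_weight',(366,-282),zb),fit([s,d],'check_weight',(366,-282),zb))
a=np.vstack([cv2.resize(s['img'][205:295,255:345],(400,400)[::1],interpolation=3)]); b=cv2.resize(w['img'],(533,400))
cv2.imwrite('pics/m10.png',cv2.resize(np.hstack([a,b]),(798,342))[:,:,::-1])
E
```

```text
15.55 [ 365.68033585 -281.0717499    64.20468101] [-1.57177460e+00  3.88923122e-04 -2.05953274e+00] 36.60423700393435 [ 0.33890958 -0.76685902 -4.78976197]
weight ([366.874, -280.032], [0.81]) ([367.43, -276.241], [0.69])
```

View pics/m10.png

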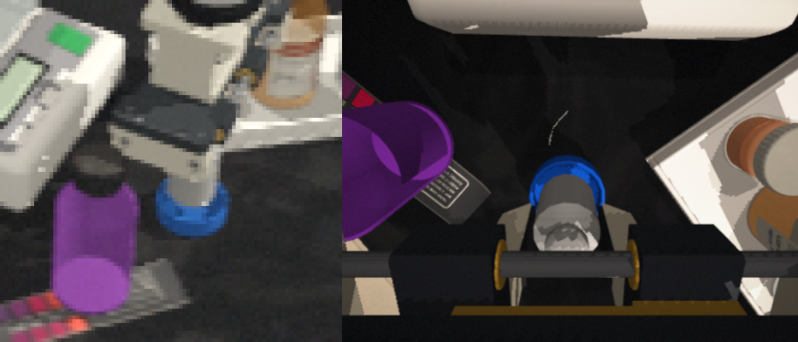

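>>> {"name": "arm_command", "arguments": {
  "deltas": [
    [0, -0.03, 0, 0],
    [0, -0.04, 0, 0],
    [0, -0.045, 0, 0],
    [0, -0.045, 0, 0],
    [-0.02, -0.035, 0.004, 0]
  ]
}}

```text
time: 16.2
tool_pos: [378.3, -266.8, 262.4]
tcp_rot: [-1.568, -0.002, -2.062]
contact_force: [1.7, 0.1, -4.8]
grip_width: 37.0
```

>>> {"name": "arm_command", "arguments": {
  "deltas": [
    [-0.045, 0, 0.005, 0],
    [-0.045, 0, 0.005, 0],
    [-0.045, 0, 0.005, 0],
    [-0.045, 0, 0.005, 0],
    [-0.0345, 0, 0, 0]
  ]
}}

```text
time: 16.7
tool_pos: [498.2, -83.3, 259.4]
tcp_rot: [-1.571, 0.0, -2.058]
contact_force: [-0.3, -0.2, -5.4]
grip_width: 36.8
```

>>> {"name": "arm_command", "arguments": {
  "deltas": [
    [0, 0, 0, 0],
    [0, 0, 0, 0],
    [0, 0, 0, 0]
  ]
}}

```text
time: 17.0
tool_pos: [496.7, -86.2, 259.5]
tcp_rot: [-1.571, -0.001, -2.06]
contact_force: [-0.4, 0.2, -4.3]
grip_width: 36.9
```

```bash
cat > ring.py <<'E'
from fit import *
def ring(w,g=(516,-48),half=60,sc=5):
    q=[(-half,-half),(half,-half),(half,half),(-half,half)]
    src=np.float32([proj(w,[g[0]+a,g[1]+b,78]) for a,b in q]); dst=np.float32([((a+half)*sc,(b+half)*sc) for a,b in q])
    im=cv2.warpPerspective(w['img'],cv2.getPerspectiveTransform(src,dst),(2*half*sc,2*half*sc),flags=cv2.INTER_CUBIC)
    gr=cv2.cvtColor(im,cv2.COLOR_RGB2GRAY); dk=cv2.morphologyEx(gr,cv2.MORPH_BLACKHAT,np.ones((19,19))).astype(float)
    dk=np.minimum(cv2.GaussianBlur(dk,(0,0),2),40)
    a=np.linspace(0,2*np.pi,180)
    best=[]
    for r in (26.5,25.5,27.5,45):
        b=max((cv2.remap(dk.astype(np.float32),((x+r*np.cos(a)+half)*sc)[None].astype(np.float32),((y+r*np.sin(a)+half)*sc)[None].astype(np.float32),1).mean(),x,y) for x in np.arange(-25,25.1,.5) for y in np.arange(-25,25.1,.5))
        best.append((r,round(float(b[0]),1),g[0]+b[1],g[1]+b[2]))
    return best,im
E
python3 - <<'E'
from ring import *
for k in range(3):
    w=cap('wrist');o=bot.get_obs(); print(o['time'],o['tool_pos'],o['tcp_rot'],o['grip_width'])
    b,im=ring(w); print(b)
h=find(w,'door_handle'); print(h)
for c in vision.regions_of(w,'door_handle')[:1]:
    print(cv2.minAreaRect(np.argwhere(c['mask'])[:,::-1].astype(np.float32)))
cv2.imwrite('pics/m11.png',np.hstack([im[::2,::2],cv2.resize(w['img'],(500,375))[:300]])[:,:,::-1])
E
```

```text
17.05 [496.6729488  -86.44056815 259.60643402] [-1.57111559e+00 -4.04751366e-04 -2.06072610e+00] 37.00164744742087
[(26.5, 23.1, np.float64(514.0), np.float64(-49.0)), (25.5, 39.3, np.float64(514.0), np.float64(-48.5)), (27.5, 17.3, np.float64(513.0), np.float64(-52.0)), (45, 12.5, np.float64(514.0), np.float64(-48.5))]
17.1 [496.71711337 -86.56736116 259.67910689] [-1.57093245e+00 -2.90965715e-04 -2.06110442e+00] 37.067678280788165
[(26.5, 23.3, np.float64(513.5), np.float64(-49.0)), (25.5, 39.4, np.float64(514.0), np.float64(-48.5)), (27.5, 17.6, np.float64(513.0), np.float64(-52.0)), (45, 12.2, np.float64(513.5), np.float64(-48.5))]
17.15 [496.77700033 -86.55537301 259.75118419] [-1.57080182e+00 -1.45526803e-04 -2.06123558e+00] 36.905741513759416
[(26.5, 22.2, np.float64(514.5), np.float64(-49.0)), (25.5, 39.0, np.float64(514.0), np.float64(-48.5)), (27.5, 16.9, np.float64(513.0), np.float64(-52.0)), (45, 12.7, np.float64(513.5), np.float64(-48.5))]
[(array([550.8,  14.9, 154.9]), 0.64)]
((250.0, 35.5), (71.0, 224.0), 90.0)
```

View pics/m11.png

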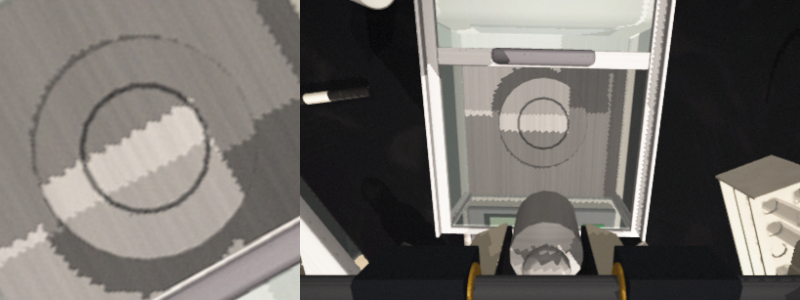

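The pan ring is clean and circular: its centre sits at about (514, -48.5). Both ring radii agree, and the rails look vertical in the image, so the jaws line up with the balance.

>>> {"name": "arm_command", "arguments": {
  "deltas": [
    [-0.02, 0, -0.001, 0],
    [-0.02, 0, -0.001, 0],
    [-0.001, 0.02, 0, 0],
    [0, 0.03, 0, 0],
    [0, 0.03, 0, 0]
  ]
}}

```text
time: 17.75
tool_pos: [514.9, -48.8, 179.3]
tcp_rot: [-1.569, 0.0, -2.06]
contact_force: [0.7, -0.5, -5.8]
grip_width: 36.7
```

>>> {"name": "arm_command", "arguments": {
  "deltas": [
    [0, 0.025, 0, 0],
    [0, 0.015, 0, 0],
    [0, 0.01, 0, 0],
    [0, 0, 0, 0],
    [0, 0, 0, 0]
  ]
}}

```text
time: 18.25
tool_pos: [515.2, -48.7, 130.4]
tcp_rot: [-1.57, 0.0, -2.06]
contact_force: [0.3, 0.4, -4.5]
grip_width: 37.1
```

```bash
python3 - <<'E'
from ring import *
s=cap('scene');d=cap('side');w=cap('wrist');o=bot.get_obs(); print(o['time'],o['tool_pos'],o['tcp_rot'],o['grip_width'],o['contact_force'])
zb=o['tool_pos'][2]-41;x=tuple(o['tool_pos'][:2])
for v in (s,d,w): print(fit([v],'check_weight',x,zb))
print(find(w,'check_weight'))
save(w,'w12.png')
E
```

```text
18.4 [515.33804988 -48.61516616 130.78134452] [-1.56866205e+00  5.47016036e-04 -2.05954759e+00] 37.06439339121488 [-0.27525591  0.37203784 -5.03931842]
([510.588, -47.234], [0.54])
([511.213, -40.178], [0.21])
([516.635, -47.738], [0.8])
[(array([522.3, -42.8, 135.4]), 0.79)]
```

>>> {"name": "arm_command", "arguments": {
  "deltas": [
    [0.0015, 0.003, 0, 0],
    [0, 0.003, 0, 0],
    [0, 0.002, 0, 0],
    [0, 0.0015, 0, 0],
    [0, 0, 0, 0]
  ]
}}

```text
time: 19.1
tool_pos: [513.8, -49.7, 119.9]
tcp_rot: [-1.571, -0.0, -2.06]
contact_force: [-0.6, -0.1, -4.7]
grip_width: 36.9
```

>>> {"name": "arm_command", "arguments": {
  "deltas": [
    [0, 0.001, 0, 0],
    [0, 0.0005, 0, 0],
    [0, 0, 0, 0],
    [0, 0, 0, 0],
    [0, 0, 0, 0]
  ]
}}

```text
time: 19.6
tool_pos: [514.1, -49.7, 118.9]
tcp_rot: [-1.57, 0.0, -2.059]
contact_force: [0.0, 0.8, -3.3]
grip_width: 36.6
```

>>> {"name": "arm_command", "arguments": {
  "deltas": [
    [0, 0.0005, 0, 0],
    [0, 0, 0, 0],
    [0, 0, 0, 0]
  ]
}}

```text
time: 19.9
tool_pos: [514.1, -49.7, 118.8]
tcp_rot: [-1.57, 0.0, -2.059]
contact_force: [-2.3, 0.5, 4.4]
grip_width: 36.6
```

>>> {"name": "arm_command", "arguments": {
  "deltas": [
    [0, 0, 0, 0],
    [0, 0, 0, 0],
    [0, 0, 0, 0],
    [0, 0, 0, 0],
    [0, 0, 0, 0]
  ],
  "claw": 0
}}

```text
time: 20.4
tool_pos: [514.1, -49.8, 118.2]
tcp_rot: [-1.571, 0.0, -2.06]
contact_force: [-1.0, -0.2, 0.7]
grip_width: 72.2
```

>>> {"name": "arm_command", "arguments": {
  "deltas": [
    [0, 0, 0, 0],
    [0, 0, 0, 0],
    [0, 0, 0, 0],
    [0, -0.02, 0, 0],
    [0, -0.03, 0, 0]
  ]
}}

```text
time: 20.9
tool_pos: [512.9, -49.5, 167.3]
tcp_rot: [-1.575, -0.001, -2.06]
contact_force: [0.7, -0.1, 0.5]
grip_width: 92.0
```

>>> {"name": "arm_command", "arguments": {
  "deltas": [
    [0, -0.04, 0, 0],
    [0.02, -0.04, 0, 0],
    [0.02, -0.01, 0, 0],
    [0, 0, 0, 0],
    [0, 0, 0, 0]
  ]
}}

```text
time: 21.4
tool_pos: [495.0, -84.9, 257.9]
tcp_rot: [-1.571, 0.0, -2.061]
contact_force: [-0.4, 1.4, 0.1]
grip_width: 92.2
```

```bash
python3 - <<'E'
from ring import *
s=cap('scene');d=cap('side');w=cap('wrist');o=bot.get_obs(); print(o['time'],o['tool_pos'],o['tcp_rot'],o['contact_force'])
for v in ([s],[d],[w]): print(fit(v,'check_weight',(514,-49),78))
print(ring(w)[0])
h=vision.regions_of(w,'door_handle'); 
hsv=0
q=[proj(w,[541+.469*t-.883*y,7+.883*t+.469*y,179]).tolist() for t,y in((-5,35),(-5,-35),(5,35),(5,-35))]; print(q)
cv2.imwrite('pics/m12.png',np.hstack([ring(w)[1][::2,::2],cv2.resize(w['img'],(500,375))[:300]])[:,:,::-1])
E
```

```text
21.55 [494.98807618 -84.29836827 257.03439195] [-1.57305412e+00 -7.63707326e-05 -2.05890385e+00] [-0.56526464 -0.56349868  0.02784139]
([517.869, -47.989], [0.73])
([513.159, -48.048], [0.91])
([514.038, -50.168], [0.96])
[(26.5, 20.9, np.float64(514.0), np.float64(-50.0)), (25.5, 27.8, np.float64(514.0), np.float64(-49.0)), (27.5, 16.8, np.float64(514.0), np.float64(-51.5)), (45, 12.3, np.float64(514.0), np.float64(-48.5))]
[[192.8, 59.5], [302.5, 59.3], [191.9, 42.5], [303.2, 42.3]]
```

View pics/m12.png

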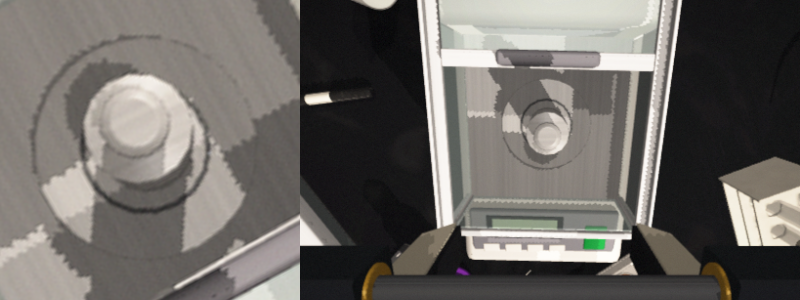

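The weight stands within about 1.5 mm of the ring's centre. Next I'll take the closed fingers behind the handle and push the door shut.

>>> {"name": "arm_command", "arguments": {
  "deltas": [
    [-0.03, 0, 0.001, 0],
    [-0.04, 0, 0, 0],
    [-0.04, 0, 0, 0],
    [-0.022, 0, 0, 0],
    [0, 0, 0, 0]
  ],
  "claw": 255
}}

```text
time: 22.25
tool_pos: [558.8, 33.7, 257.5]
tcp_rot: [-1.572, 0.0, -2.056]
contact_force: [0.0, 0.0, -0.0]
grip_width: 56.1
```

```bash
python3 - <<'E'
from ring import *
w=cap('wrist');s=cap('scene');d=cap('side');o=bot.get_obs(); print(o['time'],o['tool_pos'],o['grip_width'])
print([proj(w,[514.5+.469*t,-49.5+.883*t,179]).tolist() for t in (50,60,92)])
b=np.array([514.5,-49.5]);e=np.array([.469,.883])
for c in (d,s,w):
    for m in vision.regions_of(c,'door_handle')[:1]:
        p=np.argwhere(m['mask'])[:,::-1].mean(0); g=ray(c,*p,160); print(p,g,(g[:2]-b)@e,m['mask'].sum())
print(fit([d],'amber_bottle',(507,-376),4))
E
```

```text
22.4 [557.69353059  30.60055657 257.90811512] 44.58649563577172
[[250.9, 256.3], [251.0, 244.6], [251.0, 205.3]]
[212.98521196 232.8389747 ] [578.   85.2 160. ] 148.7216 3043
[188.01042874 177.73059096] [571.7  73.3 160. ] 135.25920000000002 1726
[254.22339906 117.51681236] [588.3  84.8 160. ] 153.1991 49190
([499.688, -377.781], [0.26])
```

>>> {"name": "arm_command", "arguments": {
  "deltas": [
    [-0.008, 0.03, 0, 0],
    [0, 0.03, 0, 0],
    [0, 0.015, 0, 0],
    [0, 0.005, 0, 0],
    [0, 0, 0, 0]
  ]
}}

```text
time: 23.1
tool_pos: [561.7, 37.6, 178.1]
tcp_rot: [-1.571, -0.0, -2.06]
contact_force: [0.4, 0.0, 0.2]
grip_width: 0.2
```

>>> {"name": "arm_command", "arguments": {
  "deltas": [
    [0, 0.004, 0, 0],
    [0, 0.002, 0, 0],
    [0, 0, 0, 0],
    [0, 0, 0, 0]
  ]
}}

```text
time: 23.5
tool_pos: [562.0, 38.1, 172.7]
tcp_rot: [-1.57, 0.0, -2.059]
contact_force: [0.4, 0.3, 0.1]
grip_width: 0.2
```

>>> {"name": "arm_command", "arguments": {
  "deltas": [
    [0.01, 0, 0, 0],
    [0.01, 0, 0, 0],
    [0.015, 0, 0, 0],
    [0.015, 0, 0, 0],
    [0.015, 0, 0, 0]
  ]
}}

```text
time: 24.0
tool_pos: [530.4, -20.4, 172.3]
tcp_rot: [-1.571, 0.0, -2.06]
contact_force: [0.1, 2.6, -0.7]
grip_width: 0.4
```

>>> {"name": "arm_command", "arguments": {
  "deltas": [
    [0.015, 0, 0, 0],
    [0.015, 0, 0, 0],
    [0.015, 0, 0, 0],
    [0.015, 0, 0, 0],
    [0.015, 0, 0, 0]
  ]
}}

```text
time: 24.5
tool_pos: [495.4, -86.7, 172.2]
tcp_rot: [-1.571, 0.0, -2.06]
contact_force: [-0.4, 1.1, 0.4]
grip_width: 0.1
```

```bash
python3 - <<'E'
from ring import *
w=cap('wrist');d=cap('side');s=cap('scene');o=bot.get_obs(); print(o['time'],o['tool_pos'],o['contact_force'])
b=np.array([514.5,-49.5]);e=np.array([.469,.883]); print('tcp bx',(o['tool_pos'][:2]-b)@e)
for c in (d,s,w):
    for m in vision.regions_of(c,'door_handle')[:1]:
        p=np.argwhere(m['mask'])[:,::-1].mean(0); g=ray(c,*p,160); print(p,g,(g[:2]-b)@e,m['mask'].sum())
E
```

```text
24.65 [495.96876246 -86.82087541 172.40173434] [ 0.3211034  -1.01987841  1.33938014]
tcp bx -41.64548339340985
[244.42045929 212.02045929] [524.1 -11.1 160. ] 38.40960000000001 2395
[217.03196347 191.27092846] [500.9 -19.2 160. ] 20.37649999999999 1314
[248.02892583 120.6658621 ] [525.5 -27.7 160. ] 24.4084 77474
```

>>> {"name": "arm_command", "arguments": {
  "deltas": [
    [0.008, 0, 0, 0],
    [0.006, 0, 0, 0],
    [0.003, 0, 0, 0],
    [0, 0, 0, 0]
  ]
}}

```text
time: 25.2
tool_pos: [487.9, -101.0, 172.3]
tcp_rot: [-1.571, -0.0, -2.06]
contact_force: [0.2, 0.3, -0.4]
grip_width: 0.4
```

>>> {"name": "arm_command", "arguments": {
  "deltas": [
    [0.003, 0, 0, 0],
    [0.002, 0, 0, 0],
    [0, 0, 0, 0]
  ]
}}

```text
time: 25.5
tool_pos: [485.6, -105.1, 172.2]
tcp_rot: [-1.571, -0.0, -2.06]
contact_force: [-0.7, 0.8, -0.0]
grip_width: 0.3
```

>>> {"name": "arm_command", "arguments": {
  "deltas": [
    [0.002, 0, 0, 0],
    [0.001, 0, 0, 0],
    [0, 0, 0, 0]
  ]
}}

```text
time: 25.8
tool_pos: [484.2, -107.7, 172.2]
tcp_rot: [-1.571, -0.0, -2.059]
contact_force: [0.6, 0.3, 0.9]
grip_width: -0.0
```

Still no stop (TCP at balance x of about -65.6). Continuing in small steps.

>>> {"name": "arm_command", "arguments": {
  "deltas": [
    [0.002, 0, 0, 0],
    [0.001, 0, 0, 0],
    [0, 0, 0, 0]
  ]
}}

```text
time: 26.1
tool_pos: [483.9, -108.4, 172.3]
tcp_rot: [-1.57, 0.004, -2.06]
contact_force: [4.2, 10.6, -0.3]
grip_width: 0.1
```

>>> {"name": "arm_command", "arguments": {
  "deltas": [
    [0.002, 0, 0, 0],
    [0.001, 0, 0, 0],
    [0, 0, 0, 0]
  ]
}}

```text
time: 26.4
tool_pos: [483.7, -108.6, 172.3]
tcp_rot: [-1.57, 0.01, -2.061]
contact_force: [11.4, 20.9, -2.2]
grip_width: 0.5
```

```bash
python3 - <<'E'
from ring import *
w=cap('wrist');d=cap('side');s=cap('scene');o=bot.get_obs(); print(o['time'],o['tool_pos'],o['contact_force'])
b=np.array([514.5,-49.5]);e=np.array([.469,.883]); print('tcp bx',(o['tool_pos'][:2]-b)@e)
for c in (d,s):
    for m in vision.regions_of(c,'door_handle')[:1]:
        p=np.argwhere(m['mask'])[:,::-1].mean(0); g=ray(c,*p,160); print(p,g,(g[:2]-b)@e,m['mask'].sum())
E
```

```text
26.55 [ 483.73685036 -108.55750068  172.32228755] [11.22419038 21.25055751 -1.77864447]
tcp bx -66.57569027782098
[250.65740741 207.86030596] [513.  -31.1 160. ] 15.5437 2484
[222.74198593 193.47380766] [489.8 -36.6 160. ] -0.19359999999999478 1279
```

The door hit a firm stop at TCP balance x = -66.6 mm, where it was predicted. Backing off, rising and checking.

>>> {"name": "arm_command", "arguments": {
  "deltas": [
    [-0.006, 0, 0, 0],
    [-0.012, 0, 0, 0],
    [0, -0.03, 0, 0],
    [0, -0.05, 0, 0],
    [0, -0.04, 0, 0]
  ]
}}

```text
time: 27.15
tool_pos: [490.1, -97.0, 294.4]
tcp_rot: [-1.57, -0.001, -2.06]
contact_force: [1.2, -0.1, -0.6]
grip_width: 0.3
```

>>> {"name": "arm_command", "arguments": {
  "deltas": [
    [0, 0, 0, 0],
    [0, 0, 0, 0],
    [0, 0, 0, 0],
    [0, 0, 0, 0],
    [0, 0, 0, 0]
  ]
}}

```text
time: 27.65
tool_pos: [489.6, -96.9, 291.1]
tcp_rot: [-1.573, -0.0, -2.06]
contact_force: [-0.1, -0.5, -0.1]
grip_width: 0.2
```

```bash
python3 - <<'E'
from ring import *
w=cap('wrist');d=cap('side');s=cap('scene');o=bot.get_obs(); print(o['time'],o['tool_pos'],o['contact_force'])
b=np.array([514.5,-49.5]);e=np.array([.469,.883])
for c in (d,s):
    for m in vision.regions_of(c,'door_handle')[:1]:
        p=np.argwhere(m['mask'])[:,::-1].mean(0); g=ray(c,*p,160); print(p,g,(g[:2]-b)@e,m['mask'].sum())
for v in (s,d,w): print('weight',fit([v],'check_weight',(514,-49),78))
print('amber',fit([s],'amber_bottle',(507,-376),4),'jar',fit([s],'small_jar',(502,-312),4),'clear',fit([s],'clear_bottle',(502,-448),4),'drop',fit([s,d],'dropper_bottle',(417,164),0))
E
```

```text
27.8 [489.86034602 -97.01612739 291.70708049] [-0.39958474  0.30507048  0.56231889]
[252.63765941 205.87209302] [510.3 -39.7 160. ] 6.683600000000003 2666
[226.05943293 190.67230098] [503.7 -46.4 160. ] -2.327900000000004 1834
weight ([514.0, -49.0], [])
weight ([514.0, -49.0], [])
weight ([514.0, -49.0], [])
amber ([509.154, -376.311], [0.94]) jar ([497.913, -311.394], [0.82]) clear ([499.719, -448.1], [0.93]) drop ([416.806, 164.238], [0.77, 0.93])
```

```bash
python3 - <<'E'
from ring import *
for n in ('side','scene','wrist'): print(n,find(cap(n),'check_weight'))
job.close_job(); print(bot.get_obs()['time'])
E
```

```text
side [(array([511.6, -41.2, 155.4]), 0.22)]
scene []
wrist []
the job is handed in; nothing more can be done
the job is handed in; nothing more can be done
```

All three steps are done and I handed the job in at about 28 s of the 72 s allowed. No verdict is reported, so the results below are my own checks.

- **Brown bottle:** it stands in the tray at about (508, -376), midway between the jar and the clear bottle. Scene and wrist views agreed within 1 mm just after release, and a last scene check put it within 2 mm.
- **Check weight:** I lowered it until the wrist force changed from -5 N to +4 N, then released it. The wrist view put it about 1.5 mm from the ring's centre, against a limit of 7.5 mm. The side view agreed within about 1 mm. The scene view was 4 mm off, but its fit was poor.
- **Glass door:** I pushed it to a hard stop of about 24 N, where the geometry predicts fully shut. The fingers then backed off and rose clear. Mask centroids from two cameras put the door's middle at +7 and -2 mm from where it belongs when shut, which is too coarse to confirm 4 mm. I rely on the stop for this.
- **Other vessels:** the last fits for the jar, clear bottle and dropper bottle lie within about 5 mm of their first positions, which is the noise of those fits.

**Not confirmed:** once the door was shut, the networks no longer found the weight through the glass (one doubtful hit at 0.22 confidence). Its final position therefore rests on the check made before the door closed; nothing touched it after that.

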